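Clamp a film sample with the eccentric and lower the lamp hood of a curing unit

TASK

Swing the red-knobbed lever of the curing unit round to the front until the high point of its eccentric stands squarely against the sprung follower, so that the jaw holds the round sample case home in the V fence. Then lower the heavy lamp hood under control, without letting it slam, and leave it fully closed. Do not knock the loose things around the unit out of place.

Things in the scene. Friction and masses are not known exactly. Their poses are not given: they have to be found in the camera images.
- unit: fixed curing unit on the bench: grey housing 185 mm deep (x) and 230 mm wide (y) with an aluminium bed 34 mm above the bench. Origin at the centre of its underside; x points from its front panel to its rear hinge, y to its left, z up. On the bed from right (-y) to left: eccentric with lever, brass follower, aluminium jaw, round case, V fence.
- cam_axis (a point): on the vertical shaft of the eccentric, 47 mm above the bench; on the unit at x = -8, y = -70 mm. The eccentric is a steel disc of 42 mm diameter, 13 mm thick, its centre 13 mm off the shaft; a red line on its top marks the high point, 34 mm from the shaft.
- cam_knob (a point): top centre of the upright red knob (20 mm diameter, 24 mm tall, top 71 mm above the bench) at the end of the flat steel lever, 60 mm from the shaft. The lever (12 mm wide, top 47 mm above the bench) is one piece with eccentric and knob, 90 degrees from the high point. While it stands out over the unit's right edge it blocks the hood.
- cam (a joint): angle of the eccentric, rad. 0: red line points straight at the follower along the unit's +y, lever straight to the unit's front (-x). +1.57: lever points to the unit's right (-y). Starts at +1.35 to +1.8; seen from above the lever swings clockwise to the front. It can turn on past the high point, to -0.7. The stiff shaft keeps it where it is left; about 5 N at the knob turns it.
- follower (a joint): travel of the brass follower shoe, m: 0 at rest (clear of the eccentric), 0.009 when the high point stands on it. Springs push it back towards the eccentric with up to about 12 N.
- sample: clear round sample case, 61 mm diameter, 14 mm tall, lying loose on the bed between jaw and V fence with some 3 mm of play. Origin at the centre of its underside.
- nest (a point): point on the bed where the centre of the case lies when it is home in the V fence.
- hood (a joint): angle of the white lamp hood (0.85 kg), rad: 0 closed, 1.57 upright. It starts open at 1.45 to 1.62 (stop at 1.62), standing by friction in its hinge. Between about 1.6 and 0.9 rad it mostly stays where it is put; below that its weight wins, and it falls and slams if let go.
- hood_hinge (a point): middle of the hood's hinge axis at the unit's rear edge, 34 mm above the bench; the axis runs along the unit's y.
- hood_bar (a point): middle of the hood's round steel handle bar (12 mm diameter, 104 mm long along the unit's y, on two posts 90 mm apart). With the hood closed it lies 217 mm in front of the hinge axis and 22 mm above it (56 mm above the bench), 32 mm before the hood's front wall. With the hood open it is the topmost part. Hood 185 x 230 mm, 44 mm deep, open underneath.
- tape_yellow: bystander: roll of yellow tape, 80 mm, flat on the bench. Origin under its centre.
- loupe: bystander: black loupe, 39 mm, standing 38 mm tall. Origin under its centre.
- marker: bystander: red pen, 144 mm long, 12 mm thick. Origin under its middle.

How it is judged:
By the outcome, as a careful person would: the job done as asked, in the order asked, and still so for the second after the job is handed in, with the robot touching nothing.
It also fails if it takes over 51 s, if anything falls off the work surface, if the arm or the gripper's body presses on something with over 40 N, if the wrist force passes 120 N, or if a joint passes its speed limit or range.

ROBOT

A 6-joint arm with a two-finger parallel gripper is mounted at the origin on a cart in front of the work surface, level with it; the furniture and walls round the work are solid. World frame = base frame: x ahead of the robot, y to its left, z up, the work surface at z = 0. Lengths are in m, angles in rad, forces in N, time in s.
With the tool pointing down it reaches from about 0.25 to 0.725 m from the base axis. Payload 4 kg.
Tool frame: the origin (TCP) lies between the finger pads; the fingertips stand 19 mm ahead of it and the grasp point (between the pads) is the TCP; z points along the fingers, y is the line along which they close (so a half turn about z gives the same grasp; the last joint's range is limited). The gripper opens to 85 mm and grips with 20 to 120 N. Pads are 22 mm wide; open, the fingers measure 114 mm over their backs; the gripper's body (76 mm by 85 mm) begins 54 mm behind the grasp point. The pads swing forward as they close: fully open they stand 13 mm farther back than shut.
Start: joints at [1.126, 0.241, 0.005, 1.335, 0, 1.571], TCP at [0.215, 0.451, 0.25] pointing down, gripper open.
Joint ranges: [-2.72, 2.72], [-1.05, 1.87], [-1.09, 1.28], [-1.99, 2.15], [-1.42, 1.44], [-3.14, 3.14]. Speed limits (rad/s): [2.79, 2.79, 3.14, 3.14, 3.14, 3.14].

INTERFACE

Orientations are given as a rotation vector (axis times angle).
In Python, from plant import robot, workorder, get_image gives the robot as it stands (robot), with the cameras as plain functions and the job (workorder).
- The arm moves only by the shell command python3 shift.py 'ROWS' [FORCE]. ROWS is a JSON list of rows, 1 to 5 of them, each of 7 numbers: dx, dy, dz in m, then a rotation vector rx, ry, rz in rad, then the opening from 0.0 (shut) to 1.0 (fully open); each row is the pose to reach, as a shift and turn from the pose commanded when the command began, along the tool's axes at that moment; what a row does not reach only later rows make up. A row lasts 1/10 s, in which the tool goes at most 0.05 m and 0.15 rad, less where a joint would pass 70% of its speed; a pose out of reach is approached as far as the arm can. The fingers move at their own pace and stop on an object; FORCE is the grip in N (left out, the last holds). Time passes only in rows, so rows that do not move let the fingers close. It prints the time, the measured TCP pose, the force, the opening and the grip force at its end.
- robot.sense(): the state, without advancing time (a new reading comes with each control period).
- get_image(name): name is "scene" or "top"; returns a dict with "color" (384x512x3 uint8, red, green, blue), "fx", "fy", "cx", "cy" (pixels), "pose" (4x4, takes a point from camera to world coordinates). Camera axes: x right, y down, z forward; pixel columns grow to the right and rows downward; lengths in m; the calibration is good to about 2 mm. A picture is of the moment at which its call begins. There is no depth.
- workorder.finish_job(): hands the job in; it is judged then, once.
The state is a dict: "time_s": time; "joint_positions": joint angles; "qd": joint speeds; "tau": joint torques, N m; "eef_pos": TCP position; "eef_rot": TCP orientation; "contact_force": force on the tool from outside, world axes, zero at the start; "ft_torque": the same for the moment, N m; "width": opening from 0.0 (shut) to 1.0 (fully open); "gripper_force": force on a finger pad.
Only numpy, scipy, OpenCV 4.12 (cv2) and the standard library are available. Lean on these libraries where they do the work, as an engineer would, in place of code of your own. Each camera call takes 0.05 s, during which the arm holds its last target. There are 200 camera calls.

## Working session

There is one attempt and no reset: what is moved stays moved. The work goes in short steps, Python scripts to look and compute and a shell command to move; the robot and the scene stay as the last step left them, time stands still between calls to the robot, and variables do not carry over. Pictures are saved under pics/ and viewed, at most 10 in all, crops included, and the job is handed in when it is done.

```bash
ls; mkdir -p pics; python3 - <<'E'
from plant import robot, workorder, get_image
import cv2,numpy as np
for n in("scene","top"):
    d=get_image(n); cv2.imwrite(f"pics/{n}0.png",d["color"][...,::-1])
    print(n,d["fx"],d["fy"],d["cx"],d["cy"]);print(np.round(d["pose"],4).tolist())
s=robot.sense();print(s)
E
```

```text
pics
plant.py
shift.py
scene 424.8347297038944 424.8347297038944 251.22191360090355 190.4576310842897
[[0.775, -0.4693, 0.4233, 0.0247], [-0.6318, -0.5934, 0.4987, -0.6553], [0.0171, -0.6539, -0.7564, 1.0509], [0.0, 0.0, 0.0, 1.0]]
top 458.6283594146747 458.6283594146747 254.76817978608975 191.7337558051981
[[0.0014, -0.9944, 0.1056, 0.4749], [-0.9998, 0.0009, 0.0221, -0.0298], [-0.022, -0.1056, -0.9942, 1.1449], [0.0, 0.0, 0.0, 1.0]]
{'time_s': 0.1, 'joint_positions': array([ 1.12600857e+00,  2.41331744e-01,  3.87727354e-03,  1.33521801e+00,
       -2.81277026e-05,  1.57079248e+00]), 'qd': array([1.07953857e-03, 3.55556767e-04, 4.65492248e-03, 7.47264777e-05,
       6.87547829e-04, 1.19643045e-03]), 'tau': array([ 1.32607576e-05, -3.73137617e+01,  2.53010130e+01,  1.08542285e-02,
       -1.31138313e-05,  1.10073358e-05]), 'eef_pos': array([0.21491304, 0.45087061, 0.24951189]), 'eef_rot': array([-6.92834490e-01, -3.06384544e+00,  2.88386285e-03]), 'contact_force': array([-0.32623342, -0.12964816,  1.10537437]), 'ft_torque': array([ 0.01235177, -0.02838838,  0.01225469]), 'gripper_force': 0.0, 'width': 1.002063465968402}
```

View pics/scene0.png

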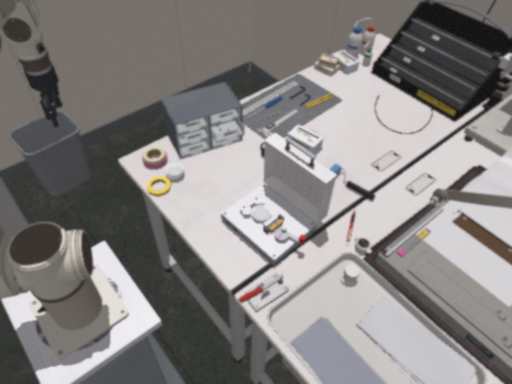

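View pics/top0.png

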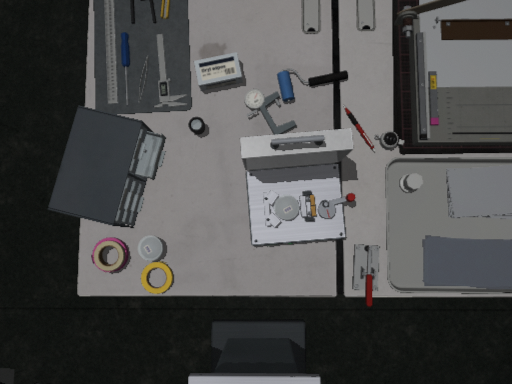

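Scene: unit mid-table, hood upright (bar ≈(300,152) in scene, (298,141) in top). The lever's red knob is at (303,239) in scene and (350,197) in top. The front panel faces the robot. Pen is at (360,130) and black loupe at (390,140) in top, yellow tape at (156,278). I'll zoom in and take colour masks.

```bash
cat > h.py <<'E'
import numpy as np,cv2
from plant import robot, workorder, get_image
def ray(d,p):
    r=np.array([(p[0]-d["cx"])/d["fx"],(p[1]-d["cy"])/d["fy"],1.]);P=np.array(d["pose"])
    v=P[:3,:3]@r; return P[:3,3],v/np.linalg.norm(v)
def plane(d,p,z):
    o,v=ray(d,p); return o+v*(z-o[2])/v[2]
def tri(d1,p1,d2,p2):
    o1,v1=ray(d1,p1);o2,v2=ray(d2,p2)
    t=np.linalg.lstsq(np.c_[v1,-v2],o2-o1,rcond=None)[0]
    a,b=o1+v1*t[0],o2+v2*t[1]; return (a+b)/2,np.linalg.norm(a-b)
def red(d,box):
    x0,y0,x1,y1=box;c=d["color"][y0:y1,x0:x1]
    h=cv2.cvtColor(c,cv2.COLOR_RGB2HSV)
    m=(((h[...,0]<8)|(h[...,0]>172))&(h[...,1]>130)&(h[...,2]>70)).astype(np.uint8)
    n,_,st,ce=cv2.connectedComponentsWithStats(m)
    return [(st[i,4],np.round(ce[i]+[x0,y0],1).tolist(),(st[i,:4]+[x0,y0,0,0]).tolist()) for i in range(1,n) if st[i,4]>5]
E
python3 - <<'E'
from h import *
s=get_image("scene");t=get_image("top")
rs=red(s,(210,130,350,270));rt=red(t,(235,120,365,260));print(rs,rt)
a=max(rs)[1];b=max(rt)[1];print("knob",tri(s,a,t,b))
A=cv2.resize(s["color"][135:265,215:345],None,fx=4.5,fy=4.5,interpolation=2)[...,::-1]
B=cv2.resize(t["color"][122:252,235:365],None,fx=4.5,fy=4.5,interpolation=2)[...,::-1]
cv2.imwrite("pics/A.png",A);cv2.imwrite("pics/B.png",B)
E
```

```text
[(np.int32(38), [302.4, 238.9], [300, 236, 6, 7])] [(np.int32(47), [359.9, 129.7], [356, 124, 9, 15]), (np.int32(47), [350.7, 196.7], [347, 193, 8, 8])]
knob (array([ 0.68218688, -0.23211324,  0.01104505]), np.float64(0.1495971057455089))
```

View pics/A.png

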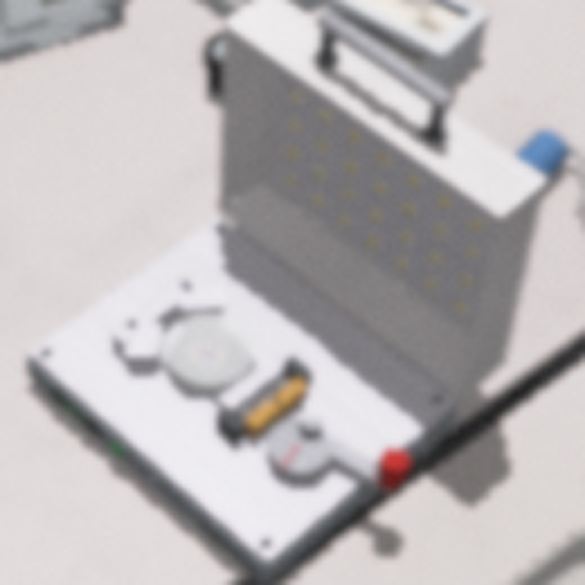

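View pics/B.png

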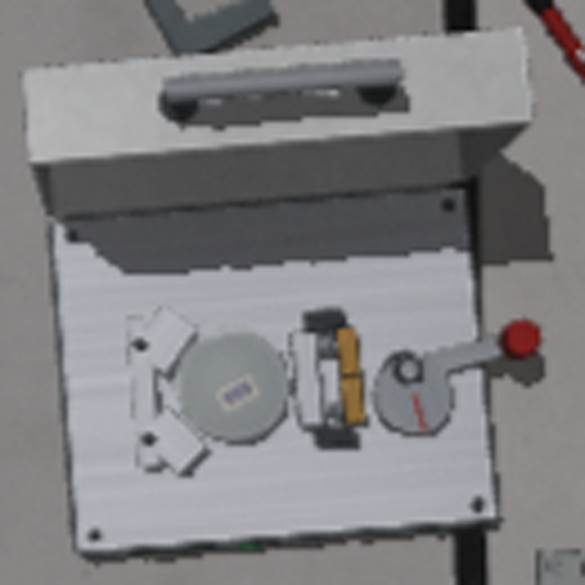

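Crops (×4.5) show the four bed screws: B (95,535), (477,504), (449,205), (72,236) and A (45,352), (265,543), (437,398). The shaft is at B (408,368) / A (308,432), knob at B (521,338) / A (396,468), bar from B (163,88) to (402,72) / A (328,20) to (445,98). The red line points to the front, lever to the right.

```bash
python3 - <<'E'
from h import *
s=get_image("scene");t=get_image("top")
f=lambda p,o:[(p[0]+.5)/4.5-.5+o[0],(p[1]+.5)/4.5-.5+o[1]]
A=lambda *p:f(p,(215,135));B=lambda *p:f(p,(235,122))
for n,a,b in [("FL",(45,352),(95,535)),("FR",(265,543),(477,504)),("RR",(437,398),(449,205)),("shaft",(308,432),(408,368)),("knob",(396,468),(521,338)),("barL",(325,18),(163,88)),("barR",(447,100),(402,72)),("case",(208,352),(237,388))]:
    x,e=tri(s,A(*a),t,B(*b));print(n,np.round(x,4),round(e,4),np.round(plane(t,B(*b),.034),4),np.round(plane(s,A(*a),.034),4))
P=[plane(t,B(*b),.034) for b in [(95,535),(477,504),(449,205),(72,236)]]
d=(P[0]+P[3]-P[1]-P[2]);yaw=np.arctan2(-d[0],d[1]);d2=P[2]+P[3]-P[0]-P[1];print("yaw",yaw,np.arctan2(d2[1],d2[0]),"ctr",np.mean(P,0),[np.linalg.norm(P[i]-P[i-1]) for i in range(4)])
k=plane(t,[350.7,196.7],.067);print("knob z.067",k, plane(s,[302.4,238.9],.062), tri(s,[302.4,238.9],t,[350.7,196.7]))
for c,x in ((t,(390,140)),(t,(360,130)),(t,(197,126))): print(plane(c,x,.01))
E
```

```text
FL [ 0.4738 -0.007   0.0371] 0.0024 [ 0.4748 -0.0076  0.034 ] [ 0.4742 -0.0043  0.034 ]
FR [ 0.4909 -0.2108  0.0361] 0.0016 [ 0.4915 -0.2116  0.034 ] [ 0.4912 -0.2094  0.034 ]
RR [ 0.6518 -0.1984  0.0385] 0.0012 [ 0.653  -0.1994  0.034 ] [ 0.654  -0.1961  0.034 ]
shaft [ 0.5614 -0.1725  0.0509] 0.004 [ 0.5644 -0.176   0.034 ] [ 0.5687 -0.1633  0.034 ]
knob [ 0.578  -0.2317  0.0624] 0.0004 [ 0.5805 -0.2368  0.034 ] [ 0.594  -0.2196  0.034 ]
barL [ 0.6706 -0.0417  0.2514] 0.0002 [ 0.7181 -0.0445  0.034 ] [0.8463 0.1251 0.034 ]
barR [ 0.6748 -0.1451  0.2582] 0.0023 [ 0.7266 -0.1751  0.034 ] [ 8.573e-01 -1.000e-04  3.400e-02]
case [ 0.5517 -0.0827  0.0511] 0.0017 [ 0.5536 -0.084   0.034 ] [ 0.56   -0.0724  0.034 ]
yaw 0.08146319967260342 0.07681128200220698 ctr [ 0.56393013 -0.1033908   0.034     ] [np.float64(0.1621492973047532), np.float64(0.2047007313019561), np.float64(0.16197159558999563), np.float64(0.2052136442545021)]
knob z.067 [ 0.5774508 -0.231417   0.067    ] [ 0.57721937 -0.23191122  0.062     ] (array([ 0.57760274, -0.232104  ,  0.06196243]), np.float64(0.0008158477648638098))
[ 0.72533576 -0.34294037  0.01      ]
[ 0.75116335 -0.26880868  0.01      ]
[0.76314543 0.14208701 0.01      ]
```

```bash
cat >> h.py <<'E'
from scipy.spatial.transform import Rotation as Ro
def goto(p,yaw,tilt=0):
    s=robot.sense();R=Ro.from_rotvec(s["eef_rot"])
    y=np.array([np.cos(yaw),np.sin(yaw),0]);z=np.array([0,0,-1.])
    T=Ro.from_matrix(np.c_[np.cross(y,z),y,z])*Ro.from_rotvec([-tilt,0,0])
    d=R.inv().apply(np.array(p)-s["eef_pos"]);w=(R.inv()*T).as_rotvec()
    print("d",np.round(d,4),"w",np.round(w,3),"rows",round(max(np.linalg.norm(d)/.05,np.linalg.norm(w)/.15),1))
E
python3 -c "
from h import *
goto([.5776,-.2318,.20],.268)"
```

```text
d [-0.6211 -0.4605  0.0503] w [-0.001  0.     0.858] rows 15.5
```

```bash

python3 shift.py '[[-0.6211,-0.4605,0.05,0,0,0,0.5],[-0.6211,-0.4605,0.05,0,0,0,0.5],[-0.6211,-0.4605,0.05,0,0,0,0.5],[-0.6211,-0.4605,0.05,0,0,0,0.5],[-0.6211,-0.4605,0.05,0,0,0,0.5]]' 25
python3 -c "
from h import *
goto([.5776,-.2318,.20],.268)"
```

```text
time_s: 0.8
eef_pos: [0.3326, 0.2294, 0.2342]
eef_rot: [0.691, 3.064, 0.001]
contact_force: [1.0, 0.5, 0.5]
width: 0.5
gripper_force: 0.0
d [-0.4193 -0.3112  0.0342] w [0.001 0.    0.859] rows 10.5
```

```bash

python3 shift.py '[[-0.4193,-0.3112,0.034,0,0,0.859,0.5],[-0.4193,-0.3112,0.034,0,0,0.859,0.5],[-0.4193,-0.3112,0.034,0,0,0.859,0.5],[-0.4193,-0.3112,0.034,0,0,0.859,0.5],[-0.4193,-0.3112,0.034,0,0,0.859,0.5]]' 
python3 -c "
from h import *
goto([.5776,-.2318,.18],.268)"
```

```text
time_s: 1.3
eef_pos: [0.4496, 0.0085, 0.2181]
eef_rot: [1.775, 2.591, 0.001]
contact_force: [0.3, 1.2, 0.4]
width: 0.499
gripper_force: 0.0
d [-0.2703  0.0325  0.0381] w [0.001 0.    0.102] rows 5.5
```

```bash

python3 shift.py '[[-0.2703,0.0325,0.038,0,0,0.102,0.5],[-0.2703,0.0325,0.038,0,0,0.102,0.5],[-0.2703,0.0325,0.038,0,0,0.102,0.5],[-0.2703,0.0325,0.038,0,0,0.102,0.5],[-0.2703,0.0325,0.038,0,0,0.102,0.5]]' 
python3 -c "
from h import *
goto([.5776,-.2318,.10],.268)"
```

```text
time_s: 1.8
eef_pos: [0.5674, -0.2093, 0.183]
eef_rot: [1.898, 2.504, 0.0]
contact_force: [1.1, 0.0, 0.4]
width: 0.501
gripper_force: 0.0
d [-0.0245  0.0037  0.083 ] w [ 0.    -0.     0.006] rows 1.7
```

```bash

python3 shift.py '[[-0.0245,0.0037,0.02,0,0,0.006,0.5],[-0.0245,0.0037,0.05,0,0,0.006,0.5],[-0.0245,0.0037,0.083,0,0,0.006,0.5],[-0.0245,0.0037,0.083,0,0,0.006,0.5]]' 
python3 - <<'E'
from h import *
goto([.5776,-.2318,.071],.268)
d=get_image("scene");cv2.imwrite("pics/g1.png",cv2.resize(d["color"][150:280,225:385],None,fx=4,fy=4,interpolation=2)[...,::-1])
E
```

```text
time_s: 2.2
eef_pos: [0.5731, -0.2287, 0.0947]
eef_rot: [-1.899, -2.489, 0.005]
contact_force: [0.2, 0.3, -0.5]
width: 0.5
gripper_force: 0.0
d [-0.0043  0.0038  0.0237] w [-0.009 -0.007 -0.001] rows 0.5
```

View pics/g1.png

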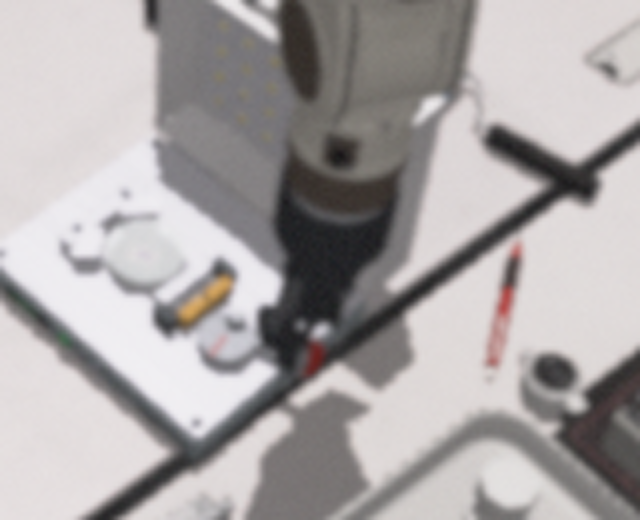

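The picture shows fingers descending around the knob (red at ≈(313,360) in the crop) with the loupe and pen clear at right. I'll let it settle, then go down.

```bash

python3 shift.py '[[0,0,0,0,0,0,0.5],[0,0,0,0,0,0,0.5]]' 
python3 -c "
from h import *
goto([.5776,-.2318,.072],.268)"
```

```text
time_s: 2.45
eef_pos: [0.5785, -0.2301, 0.1029]
eef_rot: [1.902, 2.495, 0.002]
contact_force: [-0.6, 0.3, 0.3]
width: 0.503
gripper_force: 0.0
d [-0.0013 -0.0014  0.0309] w [0.003 0.003 0.   ] rows 0.6
```

```bash

python3 shift.py '[[-0.001,-0.001,0.01,0,0,0,0.5],[-0.001,-0.001,0.02,0,0,0,0.5],[-0.001,-0.001,0.028,0,0,0,0.5],[-0.001,-0.001,0.028,0,0,0,0.5]]' 
python3 shift.py '[[0,0,0,0,0,0,0],[0,0,0,0,0,0,0],[0,0,0,0,0,0,0],[0,0,0,0,0,0,0],[0,0,0,0,0,0,0]]' 25
python3 -c "
from h import *
goto([.5776,-.2318,.072],.268);goto([.5615,-.1734,.072],.268)"
```

```text
time_s: 2.85
eef_pos: [0.5748, -0.2304, 0.0704]
eef_rot: [-1.902, -2.496, 0.002]
contact_force: [0.1, -0.5, 0.1]
width: 0.501
gripper_force: 0.0
time_s: 3.35
eef_pos: [0.5764, -0.231, 0.0725]
eef_rot: [1.905, 2.498, 0.0]
contact_force: [0.5, 0.1, -1.6]
width: 0.212
gripper_force: 24.8
d [-0.0011  0.001   0.0005] w [ 0.  0. -0.] rows 0.0
d [0.0595 0.0009 0.0005] w [ 0.  0. -0.] rows 1.2
```

```bash

python3 shift.py '[[0.0003,-0.006,0,0,0,0.1,0],[0.0012,-0.012,0,0,0,0.2,0],[0.0027,-0.0179,0,0,0,0.3,0],[0.0048,-0.0236,0,0,0,0.4,0],[0.0074,-0.029,0,0,0,0.5,0]]' 
python3 -c "
from h import *
goto([.5615,-.1734,.072],.268-.5)"
```

```text
time_s: 3.85
eef_pos: [0.5463, -0.2314, 0.0725]
eef_rot: [2.467, 1.945, 0.001]
contact_force: [0.2, 1.3, -0.7]
width: 0.218
gripper_force: 24.8
d [0.0599 0.0012 0.0005] w [ 0.    -0.    -0.004] rows 1.2
```

Force is small and the knob follows.

```bash

python3 shift.py '[[0.0003,-0.006,0,0,0,0.1,0],[0.0012,-0.012,0,0,0,0.2,0],[0.0027,-0.0179,0,0,0,0.3,0],[0.0048,-0.0236,0,0,0,0.4,0],[0.0074,-0.029,0,0,0,0.5,0]]' 
python3 shift.py '[[0.0003,-0.006,0,0,0,0.1,0],[0.0012,-0.012,0,0,0,0.2,0],[0.0027,-0.0179,0,0,0,0.3,0],[0.0048,-0.0236,0,0,0,0.4,0],[0.0074,-0.029,0,0,0,0.5,0]]' 
python3 -c "
from h import *
goto([.5615,-.1734,.072],.268-1.5);goto([.5615-.0598,-.1734-.0047,.072],.079-np.pi/2)"
```

```text
time_s: 4.35
eef_pos: [0.5197, -0.2176, 0.0725]
eef_rot: [2.871, 1.274, 0.0]
contact_force: [1.1, 0.4, -1.8]
width: 0.217
gripper_force: 24.8
time_s: 4.85
eef_pos: [0.503, -0.1931, 0.0725]
eef_rot: [3.096, 0.524, -0.0]
contact_force: [-0.3, -2.1, -2.5]
width: 0.219
gripper_force: 24.7
d [0.0618 0.0006 0.0005] w [ 0.001  0.    -0.004] rows 1.2
d [ 0.0038 -0.0146  0.0005] w [0.001 0.    0.256] rows 1.7
```

```bash

python3 shift.py '[[0.0003,-0.006,0,0,0,0.1,0],[0.001,-0.0121,0,0,0,0.2,0],[0.002,-0.0152,0,0,0,0.256,0],[0.002,-0.0152,0,0,0,0.256,0],[0.002,-0.0152,0,0,0,0.256,0]]' 
python3 -c "
from h import *
goto([.5615,-.1734,.072],.079-np.pi/2);goto([.5615-.0598,-.1734-.0047,.072],.079-np.pi/2)"
python3 shift.py '[[0,0,0,0,0,0,0.5],[0,0,0,0,0,0,0.5],[0,0,0,0,0,0,0.5],[0,0,0,0,0,0,0.5]]'
python3 shift.py '[[0,0,-0.03,0,0,0,0.5],[0,0,-0.07,0,0,0,0.5],[-0.05,0,-0.11,0,0,0,0.5],[-0.10,0,-0.11,0,0,0,0.5],[-0.14,0,-0.11,0,0,0,0.5]]'
python3 - <<'E'
from h import *
t=get_image("top");s=get_image("scene")
print(red(t,(290,185,345,250)),red(s,(240,210,320,265)))
B=cv2.resize(t["color"][172:252,255:355],None,fx=8,fy=7.5,interpolation=2)[...,::-1]
cv2.imwrite("pics/B2.png",cv2.resize(t["color"][177:252,255:355],None,fx=8,fy=8,interpolation=2)[...,::-1])
E
```

```text
time_s: 5.35
eef_pos: [0.4993, -0.1777, 0.0724]
eef_rot: [-3.138, -0.132, 0.002]
contact_force: [-2.3, -0.2, 0.1]
width: 0.219
gripper_force: 25.0
d [0.0624 0.0009 0.0003] w [-0.     0.001  0.005] rows 1.2
d [0.0024 0.0006 0.0004] w [-0.     0.001  0.005] rows 0.0
time_s: 5.75
eef_pos: [0.5003, -0.1779, 0.0725]
eef_rot: [3.139, 0.13, 0.001]
contact_force: [0.5, 0.2, 0.0]
width: 0.503
gripper_force: 0.0
time_s: 6.25
eef_pos: [0.362, -0.1899, 0.184]
eef_rot: [3.136, 0.132, 0.006]
contact_force: [-0.1, -1.4, -0.6]
width: 0.501
gripper_force: 0.0
[(np.int32(47), [329.1, 229.0], [325, 226, 9, 7])] [(np.int32(25), [269.6, 240.7], [268, 238, 4, 7])]
```

View pics/B2.png

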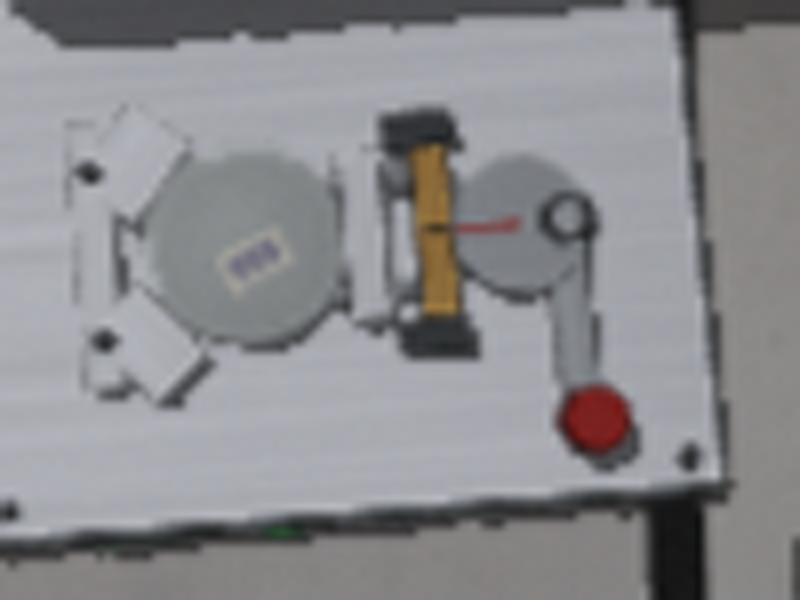

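The case is seated in the V. The red line runs (455,230)→(520,222) towards the follower's black mark (435,229), and the knob is at (596,418). I'll measure the residual angle.

```bash
python3 - <<'E'
from h import *
for k in range(2):
    t=get_image("top");s=get_image("scene")
    c=t["color"].astype(float)
    w=np.clip(c[...,0]-(c[...,1]+c[...,2])/2-15,0,None)
    def fit(x0,y0,x1,y1,z):
        v,u=np.mgrid[y0:y1,x0:x1];W=w[y0:y1,x0:x1].ravel();i=W>0
        P=np.array([plane(t,(a,b),z)[:2] for a,b in zip(u.ravel()[i],v.ravel()[i])])
        return P,W[i]
    P,W=fit(311,202,323,209,.0475)
    m=np.average(P,axis=0,weights=W);C=np.cov(P.T,aweights=W);e=np.linalg.eigh(C)[1][:,1];e*=np.sign(e[1])
    print("line",m,len(W),"cam angle", np.arctan2(-e[0],e[1])-.079)
    K,Wk=fit(322,222,336,236,.069);k0=np.average(K,axis=0,weights=Wk);print("knob",k0)
    sh=np.array([.5615,-.1734]);
    # shaft head from picture (570,217)/8
    sp=plane(t,((570+.5)/8-.5+255,(217+.5)/8-.5+177),.050)[:2];print("shaft",sp)
    for S in(sh,sp): d=k0-S;print("cam from knob",np.arctan2(d[1],d[0])%(2*np.pi)-np.pi-.079,np.linalg.norm(d))
    # line passes shaft? 
    a=m-sp;print("shaft->line centre angle",np.arctan2(-a[0],a[1])-.079)
E
```

```text
line [ 0.55911821 -0.14973689] 17 cam angle 0.10994653822528487
knob [ 0.50194581 -0.17955577]
shaft [ 0.56236019 -0.17511839]
cam from knob 0.023998468616544158 0.05987149086141754
cam from knob -0.005682582949970524 0.06057712754787891
shaft->line centre angle 0.048042270189481054
line [ 0.55910297 -0.14979134] 16 cam angle 0.11671180074691932
knob [ 0.50194666 -0.17954211]
shaft [ 0.56236019 -0.17511839]
cam from knob 0.023772950834579823 0.059869241481071624
cam from knob -0.005906476775356315 0.060575279837001034
shaft->line centre angle 0.048904422069239686
```

The estimates agree on about +0.02 rad from square, so the case is clamped. Now the hood bar.

```bash
python3 -c "
from h import *
goto([.45,-.13,.32],.079,0.3);goto([.645,-.097,.325],.079,.3);print(robot.sense()['joint_positions'])"
```

```text
d [ 0.0917 -0.0522 -0.137 ] w [-0.233  0.234 -1.554] rows 10.6
d [ 0.2888 -0.069  -0.1417] w [-0.233  0.234 -1.554] rows 10.6
[-4.81572913e-01  1.07093127e-01 -3.41234717e-01  1.12026545e+00
  2.20438479e-04  2.57719187e+00]
```

```bash
python3 shift.py '[[0.02,-0.01,-0.03,0,0,-0.15,0.5],[0.04,-0.02,-0.06,0,0,-0.3,0.5],[0.06,-0.03,-0.09,0,0,-0.45,0.5],[0.08,-0.04,-0.12,0,0,-0.6,0.5],[0.092,-0.052,-0.137,0,0,-0.75,0.5]]'
python3 -c "
from h import *
goto([.645,-.097,.325],.079,.3)"
```

```text
time_s: 7.05
eef_pos: [0.453, -0.1293, 0.3216]
eef_rot: [2.866, 1.281, 0.005]
contact_force: [0.0, -0.1, -0.2]
width: 0.501
gripper_force: 0.0
d [ 0.1521  0.1215 -0.0027] w [-0.279  0.121 -0.803] rows 5.7
```

```bash
python3 shift.py '[[0.1521,0.1215,-0.003,-0.279,0.121,-0.803,0.5],[0.1521,0.1215,-0.003,-0.279,0.121,-0.803,0.5],[0.1521,0.1215,-0.003,-0.279,0.121,-0.803,0.5],[0.1521,0.1215,-0.003,-0.279,0.121,-0.803,0.5],[0.1521,0.1215,-0.003,-0.279,0.121,-0.803,0.5]]'
python3 shift.py '[[0,0,0,0,0,0,0.5]]'
python3 -c "
from h import *
goto([.645,-.097,.325],.079,.3);print(robot.sense()['joint_positions'])"
```

```text
time_s: 7.55
eef_pos: [0.6479, -0.0967, 0.3179]
eef_rot: [2.111, 2.065, 0.285]
contact_force: [-1.0, 0.0, 0.1]
width: 0.498
gripper_force: 0.0
time_s: 7.65
eef_pos: [0.6425, -0.0982, 0.3197]
eef_rot: [2.122, 2.056, 0.281]
contact_force: [-0.2, -0.3, 0.3]
width: 0.501
gripper_force: 0.0
d [ 0.0013  0.0038 -0.0045] w [-0.043  0.015 -0.108] rows 0.8
[-0.17392391  0.33552374  0.28071893  1.26419295  0.05094367  1.43473925]
```

```bash
python3 shift.py '[[0.001,0.004,0.0,-0.043,0.015,-0.108,0.5],[0.001,0.004,0.0,-0.043,0.015,-0.108,0.5],[0.001,0.004,0.0,-0.043,0.015,-0.108,0.5]]'
python3 - <<'E'
from h import *
goto([.672,-.095,.253],.079,.3)
s=get_image("scene");cv2.imwrite("pics/g2.png",cv2.resize(s["color"][90:230,230:380],None,fx=4,fy=4,interpolation=2)[...,::-1])
E
```

```text
time_s: 7.95
eef_pos: [0.6454, -0.0982, 0.324]
eef_rot: [1.986, 2.137, 0.326]
contact_force: [-0.0, 0.6, -0.0]
width: 0.5
gripper_force: 0.0
d [0.0013 0.0044 0.0758] w [ 0.003  0.002 -0.005] rows 1.5
```

View pics/g2.png

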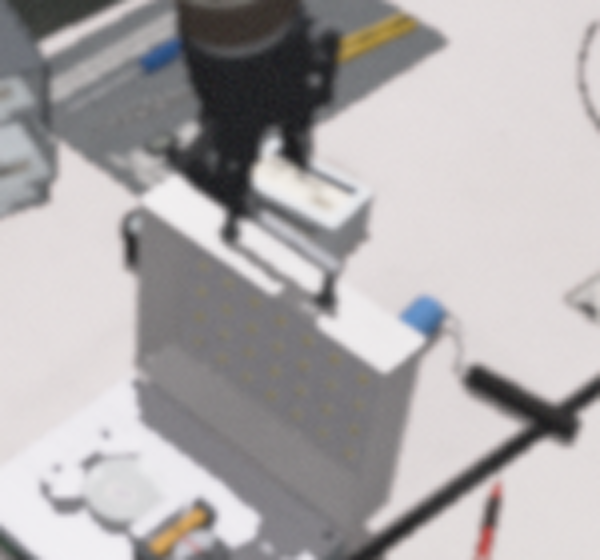

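The gripper is above the bar (ends ≈(232,225) and (330,290) in the crop), with the fingers either side. I'll go down and close.

```bash
python3 shift.py '[[0.001,0.004,0.02,0,0,0,0.5],[0.001,0.004,0.04,0,0,0,0.5],[0.001,0.004,0.06,0,0,0,0.5],[0.001,0.004,0.074,0,0,0,0.5],[0.001,0.004,0.074,0,0,0,0.5]]'
python3 shift.py '[[0,0,0,0,0,0,0],[0,0,0,0,0,0,0],[0,0,0,0,0,0,0],[0,0,0,0,0,0,0],[0,0,0,0,0,0,0]]' 30
python3 -c "
from h import *
goto([.672,-.095,.253],.079,.3)"
```

```text
time_s: 8.5
eef_pos: [0.6703, -0.095, 0.2511]
eef_rot: [1.986, 2.143, 0.323]
contact_force: [-0.4, 0.4, 0.9]
width: 0.498
gripper_force: 0.0
time_s: 9.0
eef_pos: [0.6719, -0.0954, 0.2556]
eef_rot: [1.979, 2.139, 0.328]
contact_force: [0.7, -0.7, 2.8]
width: 0.126
gripper_force: 29.5
d [ 0.0004 -0.0007  0.0026] w [ 0.006  0.002 -0.001] rows 0.1
```

```bash
cat >> h.py <<'E'
def bar(phis):
    H=np.array([.6562,-.096,.034]);ex=np.array([np.cos(.079),np.sin(.079),0]);ez=np.array([0,0,1.])
    for p in phis:
        tl=.8-.5*(p-.101)/1.542; ax=ex*np.sin(tl)-ez*np.cos(tl)
        goto(H+.2181*(-np.cos(p)*ex+np.sin(p)*ez)-.004*ax,.079,tl)
def now():
    s=robot.sense();d=s["eef_pos"]-[.6562,-.096,.034];R=Ro.from_rotvec(s["eef_rot"]).as_matrix()
    d=d+.004*R[:,2];x=d[0]*np.cos(.079)+d[1]*np.sin(.079)
    print("phi",np.arctan2(d[2],-x),"r",np.hypot(x,d[2]),s["contact_force"],s["width"])
E
python3 -c "
from h import *
now();bar([1.6,1.53,1.46,1.39,1.32])"
```

```text
phi 1.6482392013705902 r 0.21848374086522218 [ 0.66114103 -0.69854057  2.75830998] 0.12588144045194768
d [ 0.0007 -0.01   -0.0033] w [-0.007  0.002 -0.001] rows 0.2
d [ 0.0006 -0.0247 -0.0079] w [-0.03   0.002 -0.001] rows 0.5
d [ 0.0006 -0.0396 -0.0114] w [-0.053  0.002 -0.001] rows 0.8
d [ 0.0006 -0.0548 -0.0138] w [-0.076  0.002 -0.001] rows 1.1
d [ 0.0006 -0.0701 -0.0152] w [-0.098  0.002 -0.001] rows 1.4
```

```bash
python3 shift.py '[[0,-0.010,-0.003,-0.01,0,0,0],[0,-0.0247,-0.0079,-0.03,0,0,0],[0,-0.0396,-0.0114,-0.053,0,0,0],[0,-0.0548,-0.0138,-0.076,0,0,0],[0,-0.0701,-0.0152,-0.098,0,0,0]]'
python3 -c "
from h import *
now();bar([1.25,1.18,1.11,1.04,.97])"
```

```text
time_s: 9.5
eef_pos: [0.602, -0.1011, 0.2509]
eef_rot: [1.921, 2.077, 0.43]
contact_force: [1.5, 0.1, 7.1]
width: 0.122
gripper_force: 29.6
phi 1.3277956983913035 r 0.21967125683632174 [1.52806163 0.11735877 7.12705188] 0.12244747355486851
d [ 0.0008 -0.0172 -0.0006] w [-0.017  0.003 -0.   ] rows 0.3
d [ 0.0007 -0.0325 -0.0015] w [-0.04   0.003 -0.   ] rows 0.7
d [ 0.0007 -0.0478 -0.0012] w [-0.062  0.003 -0.   ] rows 1.0
d [ 0.0007 -0.0631  0.0001] w [-0.085  0.003 -0.   ] rows 1.3
d [ 0.0008 -0.0783  0.0025] w [-0.108  0.003 -0.   ] rows 1.6
```

```bash
python3 shift.py '[[0,-0.0165,-0.0006,-0.017,0,0,0],[0,-0.0325,-0.0015,-0.04,0,0,0],[0,-0.0478,-0.0012,-0.062,0,0,0],[0,-0.0631,0.0001,-0.085,0,0,0],[0,-0.0783,0.0025,-0.108,0,0,0]]'
python3 -c "
from h import *
now();bar([.91,.85,.79,.73,.67])"
```

```text
time_s: 10.0
eef_pos: [0.53, -0.1068, 0.217]
eef_rot: [1.861, 2.012, 0.528]
contact_force: [7.1, -1.0, -6.4]
width: 0.126
gripper_force: 30.1
phi 0.9634961296781078 r 0.21855458316643855 [ 7.10585183 -1.0335963  -6.42720901] 0.12642254320902996
d [ 0.0008 -0.0116  0.0018] w [-0.022  0.004 -0.   ] rows 0.2
d [ 0.0008 -0.0246  0.0041] w [-0.041  0.004 -0.   ] rows 0.5
d [ 0.0008 -0.0374  0.0072] w [-0.061  0.004 -0.   ] rows 0.8
d [ 0.0008 -0.05    0.011 ] w [-0.08   0.004 -0.   ] rows 1.0
d [ 0.0008 -0.0623  0.0155] w [-0.1    0.004  0.   ] rows 1.3
```

```bash
python3 shift.py '[[0,-0.0116,0.0015,-0.022,0,0,0],[0,-0.0246,0.004,-0.041,0,0,0],[0,-0.0374,0.007,-0.061,0,0,0],[0,-0.05,0.011,-0.08,0,0,0],[0,-0.0623,0.0155,-0.1,0,0,0]]' 40
python3 -c "
from h import *
now();bar([.62,.57,.52,.47,.42])"
```

```text
time_s: 10.5
eef_pos: [0.4822, -0.1106, 0.1714]
eef_rot: [1.805, 1.95, 0.613]
contact_force: [-2.3, -1.7, 0.8]
width: 0.117
gripper_force: 40.3
phi 0.6613984346978401 r 0.21829803507459936 [-2.32638631 -1.68281697  0.80087818] 0.11690744374917114
d [ 0.0008 -0.0086  0.003 ] w [-0.02   0.004 -0.001] rows 0.2
d [ 0.0008 -0.0189  0.0069] w [-0.036  0.004 -0.001] rows 0.4
d [ 0.0008 -0.0289  0.0113] w [-0.052  0.004 -0.001] rows 0.6
d [ 0.0008 -0.0387  0.0162] w [-0.068  0.004 -0.001] rows 0.8
d [ 0.0009 -0.0483  0.0215] w [-0.085  0.004 -0.001] rows 1.1
```

```bash
python3 shift.py '[[0,-0.0086,0.003,-0.02,0,0,0],[0,-0.0189,0.007,-0.036,0,0,0],[0,-0.0289,0.0113,-0.052,0,0,0],[0,-0.0387,0.0162,-0.068,0,0,0],[0,-0.0483,0.0215,-0.085,0,0,0]]'
python3 -c "
from h import *
now();bar([.39,.35,.31,.27,.23])"
```

```text
time_s: 11.0
eef_pos: [0.4547, -0.1128, 0.1253]
eef_rot: [1.756, 1.895, 0.684]
contact_force: [-8.4, -2.0, 4.2]
width: 0.122
gripper_force: 41.7
phi 0.41604330413942364 r 0.21828361110498057 [-8.38780123 -2.04916239  4.1831561 ] 0.12229420151392824
d [ 0.0008 -0.005   0.0027] w [-0.011  0.004 -0.001] rows 0.1
d [ 0.0009 -0.0127  0.007 ] w [-0.024  0.004 -0.001] rows 0.3
d [ 0.0009 -0.0202  0.0115] w [-0.037  0.004 -0.001] rows 0.5
d [ 0.0009 -0.0275  0.0163] w [-0.05   0.004 -0.001] rows 0.6
d [ 0.0009 -0.0347  0.0214] w [-0.063  0.004 -0.001] rows 0.8
```

```bash
python3 shift.py '[[0,-0.005,0.0027,-0.011,0,0,0],[0,-0.0127,0.007,-0.024,0,0,0],[0,-0.0202,0.0115,-0.037,0,0,0],[0,-0.0275,0.0163,-0.05,0,0,0],[0,-0.0347,0.0214,-0.063,0,0,0]]'
python3 -c "
from h import *
now();bar([.205,.18,.155,.13,.105])"
```

```text
time_s: 11.5
eef_pos: [0.4418, -0.1138, 0.0865]
eef_rot: [1.717, 1.854, 0.736]
contact_force: [-1.6, -1.7, -0.3]
width: 0.117
gripper_force: 40.9
phi 0.2293125705926461 r 0.2180956070873477 [-1.61850437 -1.65157281 -0.29511947] 0.11728990456198189
d [ 0.0008 -0.0044  0.003 ] w [-0.009  0.004 -0.001] rows 0.1
d [ 0.0008 -0.0089  0.0061] w [-0.017  0.004 -0.001] rows 0.2
d [ 0.0008 -0.0133  0.0094] w [-0.025  0.004 -0.001] rows 0.3
d [ 0.0008 -0.0176  0.0128] w [-0.033  0.004 -0.001] rows 0.4
d [ 0.0009 -0.0218  0.0163] w [-0.041  0.004 -0.001] rows 0.5
```

```bash
python3 shift.py '[[0,-0.0044,0.003,-0.009,0,0,0],[0,-0.0089,0.006,-0.017,0,0,0],[0,-0.0133,0.0094,-0.025,0,0,0],[0,-0.0176,0.0128,-0.033,0,0,0],[0,-0.0205,0.0152,-0.041,0,0,0]]'
python3 shift.py '[[0,0,0,0,0,0,0],[0,0,0,0,0,0,0]]'
python3 -c "
from h import *
now();bar([.101,.09,.08])"
```

```text
time_s: 12.0
eef_pos: [0.4382, -0.1148, 0.0577]
eef_rot: [1.73, 1.862, 0.767]
contact_force: [-62.6, 20.5, -5.7]
width: 0.123
gripper_force: 46.0
time_s: 12.2
eef_pos: [0.4389, -0.1157, 0.0581]
eef_rot: [1.728, 1.859, 0.765]
contact_force: [-56.3, 16.3, 0.1]
width: 0.121
gripper_force: 47.1
phi 0.09828662240752806 r 0.21646274729630804 [-56.31096001  16.34479756   0.13684424] 0.12111691618017843
d [ 0.0025 -0.0008 -0.0016] w [-0.041 -0.019 -0.014] rows 0.3
d [ 0.0024 -0.0026  0.    ] w [-0.045 -0.019 -0.014] rows 0.3
d [ 0.0024 -0.0043  0.0015] w [-0.048 -0.019 -0.014] rows 0.4
```

The hood reads closed, but there is 60 N horizontally: the upper fingertip is probably against the hood's front wall. I'll ease back horizontally before opening.

```bash
python3 shift.py '[[0,-0.001,-0.001,0,0,0,0],[0,-0.002,-0.002,0,0,0,0]]' 20
python3 -c "
from h import *
now();print(robot.sense()['ft_torque'])"
```

```text
time_s: 12.4
eef_pos: [0.439, -0.1157, 0.0608]
eef_rot: [1.721, 1.86, 0.772]
contact_force: [-36.0, 19.8, -2.1]
width: 0.121
gripper_force: 45.0
phi 0.11054691688779095 r 0.2166361869061709 [-35.99465366  19.77023092  -2.10802027] 0.12083436856936598
[2.56400041 6.3851613  3.16083052]
```

```bash
python3 - <<'E'
from h import *
s=get_image("scene");t=get_image("top")
a=cv2.resize(s["color"][150:300,190:340],None,fx=2.65,fy=2.65,interpolation=2);b=cv2.resize(t["color"][130:280,225:375],None,fx=2.65,fy=2.65,interpolation=2)
cv2.imwrite("pics/c1.png",np.hstack([a,b])[...,::-1])
print(robot.sense()["joint_positions"],robot.sense()["contact_force"])
E
```

```text
[-0.51539945  0.22065393 -1.08800754 -0.39908084  0.41898058  1.12314639] [-42.5905744   19.25038127  -0.38938525]
```

View pics/c1.png

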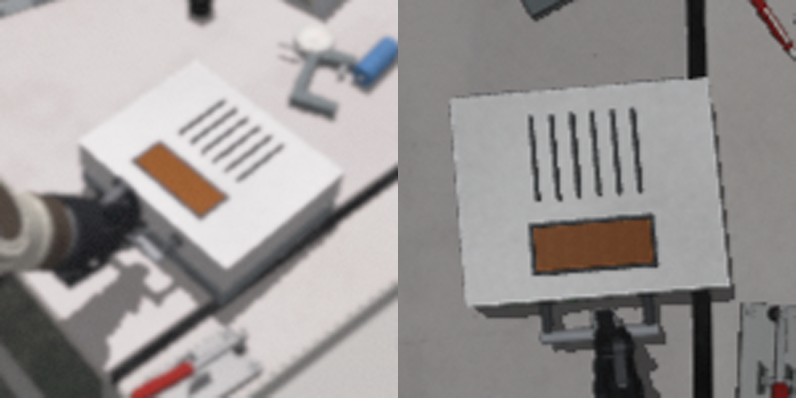

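The view shows the hood essentially closed and the gripper twisted sideways. Joint 3 (-1.088) is at its range limit, so the tilt was too large here. I'll reduce the tilt, which lets the wrist come forward, with the bar turning in the pads.

```bash
python3 -c "
from h import *
H=np.array([.6562,-.096,.034]);ex=np.array([np.cos(.079),np.sin(.079),0]);ez=np.array([0,0,1.])
for tl in(.75,.65,.55,.45,.4):
    ax=ex*np.sin(tl)-ez*np.cos(tl)
    goto(H-.217*ex+.022*ez-.003*ax,.079,tl)
"
```

```text
d [ 0.0024 -0.0027  0.0013] w [ 0.015 -0.023 -0.01 ] rows 0.2
d [ 0.0024 -0.0024  0.0014] w [ 0.115 -0.023 -0.009] rows 0.8
d [ 0.0024 -0.0021  0.0014] w [ 0.215 -0.024 -0.008] rows 1.4
d [ 0.0024 -0.0018  0.0015] w [ 0.315 -0.024 -0.007] rows 2.1
d [ 0.0024 -0.0017  0.0015] w [ 0.365 -0.025 -0.006] rows 2.4
```

```bash
python3 shift.py '[[0.001,-0.001,0,0.05,-0.01,-0.005,0],[0.002,-0.002,0,0.10,-0.02,-0.01,0],[0.002,-0.002,0,0.15,-0.02,-0.01,0],[0.002,-0.002,0,0.20,-0.02,-0.01,0]]' 20
python3 -c "
from h import *
now();print(robot.sense()['joint_positions']);bar([.101])
H=np.array([.6562,-.096,.034]);ex=np.array([np.cos(.079),np.sin(.079),0]);ez=np.array([0,0,1.])
for tl in(.5,.4):
    ax=ex*np.sin(tl)-ez*np.cos(tl)
    goto(H-.217*ex+.022*ez-.003*ax,.079,tl)
"
```

```text
time_s: 12.9
eef_pos: [0.4392, -0.1159, 0.0634]
eef_rot: [1.818, 1.978, 0.576]
contact_force: [-8.1, 4.7, -2.0]
width: 0.126
gripper_force: 42.7
phi 0.12019619218802442 r 0.21725222674125474 [-8.06519619  4.68014385 -2.04659209] 0.12637443320467392
[-0.41758161  0.13444838 -0.93619257 -0.02134316  0.25644926  1.13815489]
d [ 0.0028 -0.0042  0.0028] w [-0.224  0.006  0.007] rows 1.5
d [ 0.0028 -0.0031  0.0037] w [0.076 0.007 0.007] rows 0.5
d [ 0.0028 -0.0028  0.0037] w [0.176 0.007 0.006] rows 1.2
```

Relieved. Joint 3 is well off its limit. Now lower the last few millimetres.

```bash
python3 shift.py '[[0.001,-0.001,0.001,0.03,0,0,0],[0.002,-0.002,0.002,0.06,0.003,0.003,0],[0.0028,-0.0025,0.003,0.08,0.007,0.007,0],[0.0028,-0.003,0.004,0.08,0.007,0.007,0],[0.0028,-0.003,0.004,0.08,0.007,0.007,0]]' 20
python3 -c "
from h import *
now();print(robot.sense()['ft_torque'])
"
```

```text
time_s: 13.4
eef_pos: [0.439, -0.116, 0.0586]
eef_rot: [1.873, 2.021, 0.508]
contact_force: [-7.1, -1.3, -2.7]
width: 0.12
gripper_force: 42.8
phi 0.09724399842270547 r 0.21722460864565182 [-7.124028   -1.25262707 -2.7122825 ] 0.12047963112133121
[-0.21970439  1.62525681 -0.01845379]
```

```bash
python3 shift.py '[[0,-0.0007,0.0013,0,0,0,0],[0,-0.0014,0.0026,0,0,0,0],[0,-0.0014,0.0026,0,0,0,0]]' 20
python3 -c "
from h import *
now()
"
```

```text
time_s: 13.7
eef_pos: [0.439, -0.1161, 0.0568]
eef_rot: [1.872, 2.019, 0.509]
contact_force: [-16.9, 0.7, 15.2]
width: 0.119
gripper_force: 45.2
phi 0.08905560809941605 r 0.21706151109257782 [-16.88712473   0.67228464  15.24326611] 0.1191622181821881
```

15 N up, so the hood sits on its stop. Unload, open slightly and back out along the tool.

```bash
python3 shift.py '[[0,-0.0005,-0.0015,0,0,0,0],[0,-0.0005,-0.0015,0,0,0,0.23],[0,-0.0005,-0.0015,0,0,0,0.23],[0,-0.0005,-0.0015,0,0,0,0.23]]' 20
python3 -c "
from h import *
now()
"
```

```text
time_s: 14.1
eef_pos: [0.4421, -0.117, 0.0594]
eef_rot: [1.865, 2.017, 0.514]
contact_force: [-3.1, 0.2, -0.6]
width: 0.23
gripper_force: 1.1
phi 0.10229784503927505 r 0.21429826034144017 [-3.06284433  0.21961479 -0.63334408] 0.22989173363152587
```

```bash
python3 shift.py '[[0,-0.0015,-0.001,0,0,0,0.25],[0,-0.0022,-0.001,0,0,0,0.25],[0,-0.0022,-0.005,0,0,0,0.25]]' 20
python3 -c "
from h import *
now()
"
```

```text
time_s: 14.4
eef_pos: [0.4382, -0.1174, 0.0629]
eef_rot: [1.865, 2.016, 0.514]
contact_force: [0.9, 1.2, -1.6]
width: 0.247
gripper_force: 0.0
phi 0.1163445121270592 r 0.21859216487193184 [ 0.85642042  1.15673174 -1.57619416] 0.24654427685439087
```

```bash
python3 shift.py '[[0,0,-0.01,0,0,0,0.25],[0,0,-0.02,0,0,0,0.25],[0,0,-0.03,0,0,0,0.25],[0,0,-0.045,0,0,0,0.25],[0,0,-0.06,0,0,0,0.25]]' 20
python3 shift.py '[[0,0.01,-0.02,0,0,0,0.25],[0,0.03,-0.05,0,0,0,0.25],[0,0.05,-0.08,0,0,0,0.25],[0,0.05,-0.08,0,0,0,0.25],[0,0.05,-0.08,0,0,0,0.25]]' 20
python3 - <<'E'
from h import *
s=get_image("scene");t=get_image("top")
print(robot.sense()["joint_positions"])
a=cv2.resize(s["color"][150:300,190:340],None,fx=2.65,fy=2.65,interpolation=2);b=cv2.resize(t["color"][130:280,225:375],None,fx=2.65,fy=2.65,interpolation=2)
cv2.imwrite("pics/c2.png",np.hstack([a,b])[...,::-1])
E
```

```text
time_s: 14.9
eef_pos: [0.4086, -0.1191, 0.116]
eef_rot: [1.865, 2.016, 0.514]
contact_force: [-0.1, -0.3, -0.4]
width: 0.248
gripper_force: 0.0
time_s: 15.4
eef_pos: [0.4143, -0.1183, 0.2109]
eef_rot: [1.862, 2.014, 0.515]
contact_force: [0.5, -0.0, -0.3]
width: 0.255
gripper_force: 0.0
[-0.43035234 -0.18392568 -0.67387338  0.62886659  0.23146038  1.11629368]
```

View pics/c2.png

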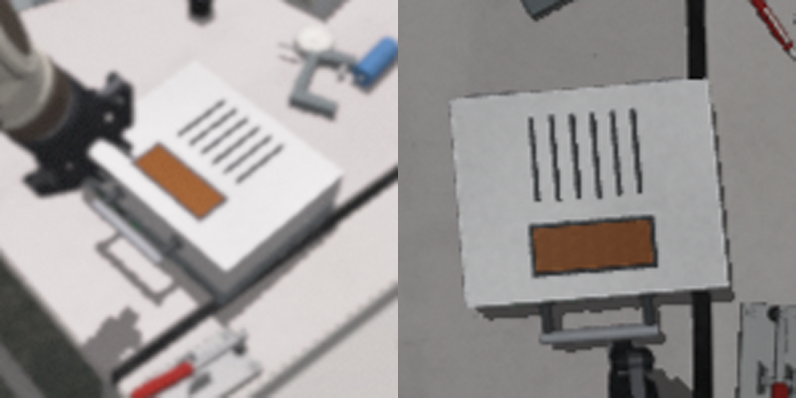

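The view shows the hood down flat and the gripper clear of it. A quick two-view check of the hood corners' height before handing in.

```bash
python3 - <<'E'
from h import *
s=get_image("scene");t=get_image("top")
S=lambda x,y:[(x+.5)/2.65-.5+190,(y+.5)/2.65-.5+150]
T=lambda x,y:[(x-398+.5)/2.65-.5+225,(y+.5)/2.65-.5+130]
for a,b in [((222,269),(729,288)),((342,178),(709,80)),((165,262),(661,333))]: print(tri(s,S(*a),t,T(*b)))
E
```

```text
(array([ 0.47836091, -0.22260247,  0.08370275]), np.float64(0.003916768769552314))
(array([ 0.66303275, -0.21094875,  0.07270724]), np.float64(0.0027905953850494844))
(array([ 0.44269193, -0.16849445,  0.06509146]), np.float64(0.005109148438585397))
```

Heights match a closed hood within pixel noise: the earlier screw measurements were also 2–4 mm high. The press test met the stop at bar level. Handing in.

```bash
python3 -c "
from plant import robot, workorder, get_image
print(workorder.finish_job())"
```

```text
the job is handed in; nothing more can be done
None
```

The job is handed in at about 15.5 s: the lever is swung to the front (measured about 0.02 rad short of square), the case is home in the V fence, and the hood was lowered under control and pressed onto its stop, though near the end joint 3 reached its range limit (-1.088 of -1.09) and the wrist force briefly hit about 66 N (limit 120), and the bystanders were not re-measured afterwards.

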